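Put the notched scraper away over its pin

ROBOT

A 6-joint arm with a two-finger parallel gripper is mounted at the origin on the work surface. World frame = base frame: x ahead of the robot, y to its left, z up, the work surface at z = 0. Lengths are in mm, angles in rad, forces in N, time in s.
With the tool pointing down it reaches from about 350 to 875 mm from the base axis. Payload 4.2 kg.
Tool frame: the origin (TCP) lies on the centre line of the jaws, within the pads' length; the fingertips stand 14 mm ahead of it and the grasp point (between the pads) lies 5 mm behind it (tcp_to_tips is the distance from the TCP to the fingertips, in mm); z points along the fingers, y is the direction in which the jaws open and shut (so a half turn about z gives the same grasp; the last joint's range is limited). The gripper opens to 85 mm and grips with 20 to 120 N. Pads are 22 mm wide; open, the fingers measure 114 mm over their backs; the gripper's body (76 mm by 85 mm) begins 54 mm behind the grasp point. The pads swing forward as they close: fully open they stand 13 mm farther back than shut.
Start: joints at [1.607, 0.385, 0.008, 0, -1.194, -0.259], TCP at [138.069, 609.538, 245.312] pointing down, gripper open.
Joint ranges: [-3.14, 3.14], [-1.21, 2.06], [-1.07, 1.41], [-3.16, 2.05], [-2.99, -0.16], [-3.1, 3.1]. Speed limits (rad/s): [2.79, 2.79, 3.14, 3.14, 3.14, 3.14].

INTERFACE

Orientations are given as a unit quaternion [x, y, z, w].
In Python, from bench import read_state, get_image, job_done, tcp_to_tips gives the robot as it stands. The module is installed in compiled form; this text tells all that it offers.
- The arm moves only by the tool play_rows, never from a script. Its argument "targets" is a list of rows, each an object of numbers: "gripper": the gripper's target within -1 to 1 (shut at 1, half-way at 0, fully open at -1); "tx", "ty", "tz": the shift along the tool's x, y, z scaled (see below); "spin": the turn about the tool's z scaled (see below). A call has 1 to 12 rows; each row is the pose to reach, as a shift and turn from the pose commanded when the call began, along the tool's axes at that moment; what a row does not reach only later rows make up. The controller multiplies each number of a shift by 0.25 m and each number of a turn by pi/4 rad. A row lasts 1/8 s, in which the tool goes at most 62.5 mm and 10.7 degrees, less where a joint would pass 70% of its speed; a pose out of reach is approached as far as the arm can. A call with a number of a shift or a turn outside -1 to 1 is refused whole. A call with a gripper value outside its range is refused whole. The fingers move at their own pace and stop on an object; the grip force is fixed at half the most. Time passes only in rows, so rows that repeat a pose let the fingers close. It gives the time, the measured TCP pose, the force and the opening at its end, in the units of the state.
- read_state(): the state, without advancing time (a new reading comes with each control period).
- get_image(name): name is "side" or "top"; returns a dict with "frame" (420x560x3 uint8, red, green, blue), "depth" (420x560 float32, mm along the optical axis (not along the pixel's ray), 0 where there is no reading), "mtx" (3x3 intrinsics, pixels), "k1" (the pictures are not rectified: a ray, as slopes to the right and down, at radius r is drawn at 1 + k1 r^2 times it, then the intrinsics apply), "world_to_cam" (4x4, takes a point from world to camera coordinates). Camera axes: x right, y up, looking along -z (the intrinsics and any distortion apply to the point x, -y, -z); pixel columns grow to the right and rows downward; lengths in mm; the calibration is good to about 2 mm. A picture is of the moment at which its call begins.
- job_done(): hands the job in, once; it reports no verdict.
The state is a dict: "clock": time; "joints": joint angles; "joint_vel": joint speeds; "joint_efforts": joint torques, N m; "position": TCP position; "ee_rot": TCP orientation; "contact_force": force on the tool from outside, world axes, zero at the start; "wrist_torque": the same for the moment, N m; "gripper_width": finger opening in mm.
Only numpy, scipy, OpenCV 4.12 (cv2) and the standard library are available. Lean on these libraries where they do the work, as an engineer would, in place of code of your own. Each camera call takes 0.05 s, during which the arm holds its last target.

TASK

Put the notched scraper, the one with the green grip, away in the ash tray: lay it flat in the section that has the brass pin, with its notch over the pin, and let go. Set it down gently rather than dropping it, and leave the orange scraper where it lies.

Things in the scene. Friction and masses are not known exactly. Their poses are not given: they have to be found in the camera images.
- scraper: Loose, 0.1 to 0.3 kg: flat steel plate, 5 thick (mm), under an upright green grip block 20 (x) by 44 (y), top 44 above the plate's underside. Origin: grasp point in the block, 30 above the underside; z up; fingers close along x. From it the plate spans x -32..32, y -46..58; open notch in the middle of the +y end: x -14..14, y 32..58. -y end straight. Starts flat, +y within 35 deg of world +y.
- other_scraper: Loose scraper to leave alone: same size and origin, but with an orange grip block and both ends straight, no notch. It and the green one may swap places from start to start.
- section (a point): Fixed ash tray (198 by 144 mm, 14 high) with two pockets 84 (x) by 124 (y), 8 deep, walls 10 thick. This is the floor centre of the one with the pin, 6 above the counter; z up; the pinless pocket is 94 away at +x. Put away, the scraper's axes match these to about 10 deg, plate flat on the floor, notch to +y; plate centred, its origin is at 0, -6, 30 mm from here.
- pin (a point): Top centre of the upright brass pin fixed in that section: 8 mm in diameter, top 12 mm above the section's floor, 40 mm along the section's +y from its centre. Axes as the section's.
Mind the look-alikes: they are no part of the job. Leave any purple or turquoise look-alike of the scraper alone. Leave any pink or purple look-alike of the part that bears section alone.

How it is judged:
By the outcome, as a careful person would: the job done as asked, in the order asked, and still so for the second after the job is handed in, with the robot touching nothing.
It also fails if it takes over 38 s, if anything falls off the work surface, if the arm or the gripper's body presses on something with over 40 N, if the wrist force passes 120 N, or if a joint passes its speed limit or range.

## Working session

There is one attempt and no reset: what is moved stays moved. The work goes in short steps, Python scripts to look and compute and a tool call to move; the robot and the scene stay as the last step left them, time stands still between calls to the robot, and variables do not carry over. Pictures are saved under pics/ and viewed, and the job is handed in when it is done.

Besides the shell and the picture viewer there is one more tool, called after "Request:" as name(argument=value, ...), one argument or row to a line, values as JSON. play_rows: Moves the arm, as the interface text tells. Its arguments: {"type":"object","properties":{"targets":{"type":"array","items":{"type":"object","properties":{"gripper":{"type":"number"},"tx":{"type":"number","minimum":-1,"maximum":1},"ty":{"type":"number","minimum":-1,"maximum":1},"tz":{"type":"number","minimum":-1,"maximum":1},"spin":{"type":"number","minimum":-1,"maximum":1}}}}},"required":["targets"]}

```bash
mkdir -p pics; python3 - <<'E'
from bench import *
import cv2,pickle
s=read_state();print({k:s[k] for k in('clock','position','ee_rot','gripper_width','joints')})
print(tcp_to_tips)
for n in('top','side'):
    d=get_image(n);pickle.dump(d,open(f'{n}0.pkl','wb'))
    cv2.imwrite(f'pics/{n}0.png',d['frame'][:,:,::-1]);print(n,d['mtx'],d['k1'],d['world_to_cam'])
E
```

```text
{'clock': 0.0, 'position': array([137.97930224, 609.01694237, 244.23654636]), 'ee_rot': array([ 9.93790170e-01, -1.11265199e-01, -7.29982039e-05,  1.07140976e-03]), 'gripper_width': 85.14279337295416, 'joints': array([ 1.60656447e+00,  3.85539213e-01,  6.63530355e-03, -4.93455853e-04,
       -1.19399066e+00, -2.58578347e-01])}
14.0
top [[451.68089467   0.         271.62932904]
 [  0.         451.68089467 207.52054674]
 [  0.           0.           1.        ]] 0.002226341027077978 [[ 2.62685633e-02 -9.99643447e-01 -4.78970091e-03 -2.56826864e+01]
 [ 9.91842711e-01  2.54651376e-02  1.24898213e-01 -4.92134027e+02]
 [-1.24731710e-01 -8.03152654e-03  9.92157999e-01 -1.06545786e+03]
 [ 0.00000000e+00  0.00000000e+00  0.00000000e+00  1.00000000e+00]]
side [[517.35822647   0.         275.29801866]
 [  0.         517.35822647 202.59204004]
 [  0.           0.           1.        ]] -0.2012701153680435 [[ 8.61351316e-01 -5.07951245e-01 -7.70996841e-03 -4.38807277e+02]
 [ 2.62259975e-01  4.31623301e-01  8.63088079e-01 -1.74542199e+02]
 [-4.35078862e-01 -7.45444068e-01  5.04994579e-01 -1.39674610e+03]
 [ 0.00000000e+00  0.00000000e+00  0.00000000e+00  1.00000000e+00]]
```

View pics/top0.png

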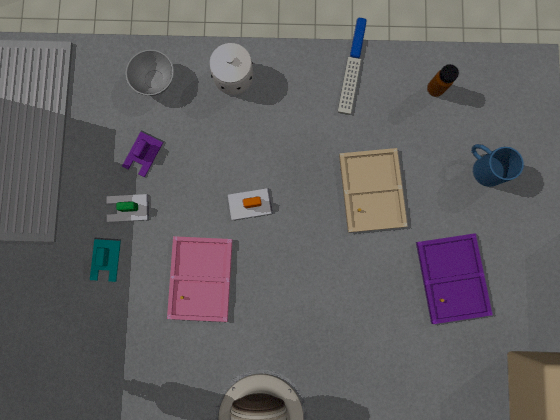

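View pics/side0.png

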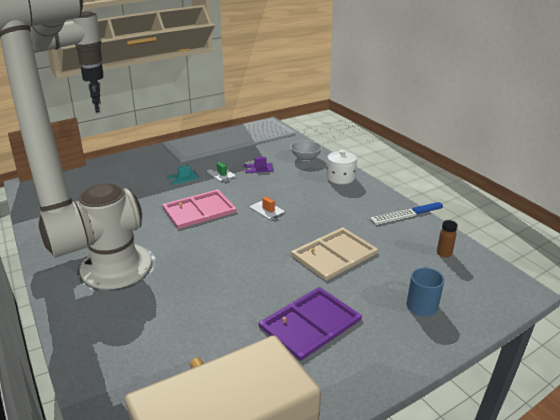

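The top view has image up as world +x and image left as +y. The green-grip scraper is at (127,207) with its notch to the left, and the orange one is at (250,204). The ash tray is at (373,190) with its pin at (360,210) in the lower pocket. The other trays and the teal and purple scrapers are look-alikes. Next I measure positions.

```bash
cat > h.py <<'E'
import numpy as np,cv2,pickle
def ray(d,px):
    K=d['mtx'];px=np.atleast_2d(px).astype(float)
    s=(px-[K[0,2],K[1,2]])/[K[0,0],K[1,1]]
    u=s.copy()
    for _ in range(20): u=s/(1+d['k1']*(u**2).sum(1,keepdims=True))
    W=d['world_to_cam'];R=W[:3,:3];t=W[:3,3]
    c=-R.T@t
    return c,np.c_[u[:,0],-u[:,1],-np.ones(len(u))]@R
def onz(d,px,z):
    c,v=ray(d,px);return c+v*((z-c[2])/v[:,2:3])
def proj(d,P):
    P=np.atleast_2d(P);W=d['world_to_cam'];p=P@W[:3,:3].T+W[:3,3]
    u=np.c_[p[:,0]/-p[:,2],-p[:,1]/-p[:,2]];r=(u**2).sum(1,keepdims=True);u=u*(1+d['k1']*r)
    return u@d['mtx'][:2,:2].T+d['mtx'][:2,2]
def tri(d1,p1,d2,p2):
    c1,v1=ray(d1,p1);c2,v2=ray(d2,p2);v1=v1[0]/np.linalg.norm(v1);v2=v2[0]/np.linalg.norm(v2)
    A=np.c_[v1,-v2];k=np.linalg.lstsq(A,c2-c1,rcond=None)[0]
    a=c1+k[0]*v1;b=c2+k[1]*v2;return (a+b)/2,np.linalg.norm(a-b)
E
python3 - <<'E'
from h import *
t=pickle.load(open('top0.pkl','rb'));s=pickle.load(open('side0.pkl','rb'))
a=t['frame'][170:250,80:180];b=t['frame'][140:240,330:420]
c=np.hstack([cv2.resize(a,(400,320),interpolation=0),cv2.resize(b,(288,320),interpolation=0)])
cv2.imwrite('pics/crop0.png',c[:,:,::-1])
a=s['frame'][150:195,190:260];b=s['frame'][220:285,285:385]
c=np.hstack([cv2.resize(a,(390,250),interpolation=0),cv2.resize(b,(390,250),interpolation=0)])
cv2.imwrite('pics/crop1.png',c[:,:,::-1])
def comp(m,near):
    n,l,st,ce=cv2.connectedComponentsWithStats(m.astype(np.uint8));
    i=1+np.argmin(np.linalg.norm(ce[1:]-near,axis=1)); return l==i,st[i],ce[i]
f=t['frame'];h=cv2.cvtColor(f,cv2.COLOR_RGB2HSV).astype(int)
m,st,ce=comp((h[...,0]>45)&(h[...,0]<80)&(h[...,1]>120),(127,207));print('green',st,ce,onz(t,ce,35))
m,st,ce=comp((h[...,0]<30)&(h[...,1]>40)&(h[...,2]>90),(373,190));print('tray',st,ce)
r=cv2.minAreaRect(np.argwhere(m)[:,::-1].astype(np.float32));print(r);bx=cv2.boxPoints(r);w=onz(t,bx,14);print(w)
print(np.linalg.norm(np.diff(w,axis=0),axis=1),onz(t,r[0],14))
m,st,ce=comp((h[...,1]<25)&(h[...,2]>135),(115,207));print('plate',st,ce)
for y in range(188,226):print(y,''.join('%4d'%v for v in h[y,102:152,2][::1]))
E
```

```text
green [116 202  22  10 189] [126.45502646 206.12169312] [[486.49547334 338.63346707  35.        ]]
tray [ 339  148   68   84 4691] [372.5156683  189.83159241]
((372.7865295410156, 189.57925415039062), (80.39415740966797, 59.96432876586914), 83.6598129272461)
[[ 636.5554463  -176.42750052   14.        ]
 [ 657.24114589 -325.31014006   14.        ]
 [ 457.13708164 -345.27374732   14.        ]
 [ 437.12343296 -199.67150103   14.        ]]
[150.31280226 201.0974444  146.97129059] [[ 545.88964355 -261.75905448   14.        ]]
plate [131 215  16   5  68] [138.26470588 217.33823529]
188   72  76  73  71  71  70  76  74  74  74  79  80  72  74  73  75  74  71  76  75  73  74  74  68  71  69  72  73  70  72  71  73  68  71  99 101  95  99 100 100  96  99 102 101 102 104 102 101 105 103
189   73  73  72  71  74  75  78  74  71  73  78  74  76  73  75  70  73  71  74  76  75  77  74  69  71  71  72  75  73  75  71  70  72  72  98  99  99 102 102 102  99 100  99  98 100 104 108 104 102 104
190   77  75  76  75  74  74  76  77  71  77  75  76  74  75  71  71  72  71  70  72  71  74  73  71  73  7
[... 6572 characters left out ...]
6  67  73  73 101 101 105 101 104 103 106 101 104 100 100 100 105 105 103 102 106 105
223   78  74  70  73  70  70  73  73  70  67  70  67  69  68  71  65  71  66  69  70  71  72  73  74  74  75  73  76  75  73  71  73  98 102 105 108 104 104  99 104 105 103 102 105 104 101 107 107 107 103
224   74  70  73  69  72  69  68  74  73  71  71  67  73  73  73  70  68  74  76  70  73  72  72  75  77  76  72  69  76  76  75  75 100 104 105 109 106 103 101 106 105 104 104 105 104 105 103 104 103 102
225   72  73  76  74  73  74  74  74  73  73  74  71  68  74  74  74  72  78  73  69  73  74  76  74  75  77  75  71  77  73  76  99 104 103 106 108 103 105 102 105 106 104 103 105 104 105 103 102 100 101
```

View pics/crop0.png

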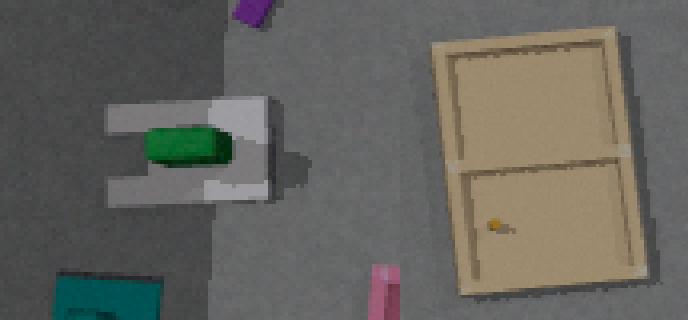

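View pics/crop1.png

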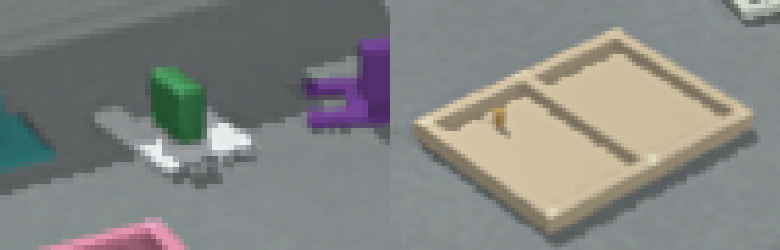

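```bash
python3 - <<'E'
from h import *
np.set_printoptions(precision=2,suppress=True)
t=pickle.load(open('top0.pkl','rb'));s=pickle.load(open('side0.pkl','rb'))
print('cam',ray(t,(0,0))[0],ray(s,(0,0))[0])
# scraper corners top face z=5: UL,UR,LR,LL
q=onz(t,[(106.05,195.7),(145.7,193.5),(146.3,219.5),(106.2,221.4)],5);print(q)
print(np.linalg.norm(q-np.roll(q,-1,0),axis=1))
for a,b in((1,0),(2,3)):
    v=q[a]-q[b];v=-v;print('ydir yaw',np.degrees(np.arctan2(-v[0],v[1])))
v=q[0]-q[3];print('xdir yaw',np.degrees(np.arctan2(v[1],v[0])))
yaw=np.radians(np.mean([np.degrees(np.arctan2(-(q[0]-q[1])[0],(q[0]-q[1])[1])),np.degrees(np.arctan2(-(q[3]-q[2])[0],(q[3]-q[2])[1]))]))
R=np.array([[np.cos(yaw),-np.sin(yaw)],[np.sin(yaw),np.cos(yaw)]])
o=q.mean(0)[:2]+R@[0,-6];print('scraper origin',o,'yaw',np.degrees(yaw))
# green both views
for d,n,c0 in((t,'t',(127,207)),(s,'s',(222,169))):
    h=cv2.cvtColor(d['frame'],cv2.COLOR_RGB2HSV).astype(int)
    m=(h[...,0]>45)&(h[...,0]<78)&(h[...,1]>120);k,l,st,ce=cv2.connectedComponentsWithStats(m.astype(np.uint8))
    i=1+np.argmin(np.linalg.norm(ce[1:]-c0,axis=1));print(n,'green',st[i],ce[i])
    P=np.array([[x,y,z] for x in(-10,10) for y in(-22,22) for z in (5,44)],float);P[:,:2]=P[:,:2]@R.T+o
    p=proj(d,P);print('pred bbox',p.min(0),p.max(0))
# pin
for n,d,(x0,y0) in(('t',t,(350,203)),('s',s,(304,242))):
    f=d['frame'][y0:y0+16,x0:x0+20];hh=cv2.cvtColor(f,cv2.COLOR_RGB2HSV)
    print(n);print(hh[...,1])
E
```

```text
cam [ 355.9   -21.7  1118.45] [ -183.95 -1188.75   852.61]
[[515.   401.33   5.  ]
 [523.08 302.62   5.  ]
 [457.98 297.15   5.  ]
 [450.69 396.32   5.  ]]
[99.04 65.33 99.43 64.5 ]
ydir yaw 4.68129279000996
ydir yaw 4.202897855075669
xdir yaw 4.461103638145645
scraper origin [487.15 343.37] yaw 4.442095322542814
t green [116 202  22  10 189] [126.46 206.12]
pred bbox [114.1  200.73] [137.37 211.8 ]
s green [217 162   9  13  94] [221.14 168.22]
pred bbox [215.58 160.71] [227.11 176.32]
t
[[ 82  79  76  73  72  78  75  75  71  76  74  76  76  76  77  72  78  71
   73  76]
 [ 80  75  76  74  73  76  74  74  77  71  73  73  77  76  73  73  71  74
   76  78]
 [ 77  78  80  74  73  74  75  75  74  72  71  78  73  76  74  77  78  76
   76  78]
 [ 73  77  83  70  74  77  74  75  75  76  78  77  77  75  75  76  77  76
   76  75]
 [ 78  77  80  74  76  76  74  75  72  76  78  73  77  72  76  75  76  75
   71  78]
 [ 80  77  79  74  71  73  73  71 115 155 129  82  73  75  75  74  75  77
   75  71]
 [ 80  77  84  75  73  73  74 109 187 205 192 111  76  75  75  75  77  75
   74  76]
 [ 77  76  7
[... 1416 characters left out ...]
  56  58
   57  57]
 [ 57  58  57  56  56  57  57  73 137 118  69  56  57  57  58  59  57  56
   58  59]
 [ 56  57  57  57  57  57  58  75 137 115  66  56  56  58  58  57  58  58
   56  57]
 [ 56  56  57  56  57  57  56  64 111  93  61  56  58  57  58  58  57  58
   57  56]
 [ 57  56  57  57  57  57  57  55  57  57  56  56  57  57  57  57  59  58
   56  57]
 [ 57  57  56  57  57  56  57  57  56  57  56  56  56  58  57  58  58  57
   55  56]
 [ 57  57  57  57  56  57  56  57  57  56  58  57  57  57  57  57  59  58
   59  56]
 [ 57  57  57  57  57  56  57  57  57  58  57  56  57  57  57  57  57  59
   58  57]
 [ 57  56  57  57  57  57  57  57  57  57  57  57  57  57  58  59  56  57
   58  58]]
```

```bash
python3 - <<'E'
from h import *
np.set_printoptions(precision=2,suppress=True)
t=pickle.load(open('top0.pkl','rb'));s=pickle.load(open('side0.pkl','rb'))
# pin
def cen(d,x0,y0,x1,y1,bg):
    w=np.clip(cv2.cvtColor(d['frame'],cv2.COLOR_RGB2HSV)[y0:y1,x0:x1,1].astype(float)-bg-8,0,None)
    yy,xx=np.mgrid[y0:y1,x0:x1];return np.array([(w*xx).sum(),(w*yy).sum()])/w.sum()
pt=cen(t,355,206,364,214,76);ps=cen(s,309,246,316,255,58);print(pt,ps,tri(t,pt,s,ps))
P,_=tri(t,pt,s,ps)
print('pin by top at z14',onz(t,pt,14),'side at z12',onz(s,ps,12))
h=cv2.cvtColor(t['frame'],cv2.COLOR_RGB2HSV).astype(int)
m=((h[...,0]<30)&(h[...,1]>40)&(h[...,2]>70)).astype(np.uint8)
m2=np.zeros_like(m);m2[140:240,330:420]=m[140:240,330:420]
c=max(cv2.findContours(m2,cv2.RETR_EXTERNAL,cv2.CHAIN_APPROX_NONE)[0],key=cv2.contourArea)
bx=cv2.boxPoints(cv2.minAreaRect(c));cc=c[:,0].astype(float)
ctr=bx.mean(0);L=[]
for i in range(4):
    a,b=bx[i],bx[(i+1)%4];v=(b-a)/np.linalg.norm(b-a);n=np.array([-v[1],v[0]]);
    if n@(ctr-a)>0:n=-n
    al=(cc-a)@v;di=abs((cc-a)@n);k=(di<3.5)&(al>8)&(al<np.linalg.norm(b-a)-8)
    p=cc[k]+0.5*n
    far= (n[1]<-.5) or (n[0]>.5)
    w=onz(t,p,14 if far else 0)[:,:2]
    vx,vy,x,y=cv2.fitLine(w.astype(np.float32),cv2.DIST_HUBER,0,.01,.01).ravel()
    L.append((np.array([vx,vy]),np.array([x,y])));print(n,far,len(p),'yaw',np.degrees(np.arctan2(vy,vx)),x,y)
I=[np.linalg.solve(np.c_[L[i][0],-L[(i+1)%4][0]],L[(i+1)%4][1]-L[i][1])[0]*L[i][0]+L[i][1] for i in range(4)]
I=np.array(I);print(I,np.linalg.norm(I-np.roll(I,-1,0),axis=1));C=I.mean(0);print('centre',C)
yaw=np.radians(np.mean([ (np.degrees(np.arctan2(l[0][1],l[0][0]))+45)%90-45 for l in L]))
ex=np.array([np.cos(yaw),np.sin(yaw)]);ey=np.array([-ex[1],ex[0]])
print('yaw',np.degrees(yaw),'section by tray',C-47*ex,'by pin',P[:2]-40*ey)
S=(C-47*ex+P[:2]-40*ey)/2;print('S',S,'target origin',S-6*ey)
# green side
d=t['depth'];print('depth block',d[204:208,118:134:4],'plate',d[214:219:2,118:140:6])
E
```

```text
[358.98 209.44] [312.33 249.64] (array([ 495.26, -227.62,   13.97]), np.float64(0.5673873769422164))
pin by top at z14 [[ 495.51 -227.75   14.  ]] side at z12 [[ 496.56 -225.3    12.  ]]
[-0.11 -0.99] True 44 yaw -83.59589 647.257 -262.8179
[ 0.99 -0.11] True 64 yaw 6.9175277 556.50714 -333.82645
[0.11 0.99] False 44 yaw -83.00933 448.8611 -276.67493
[-0.99  0.11] False 64 yaw 6.889841 539.11926 -190.33862
[[ 653.9  -322.01]
 [ 457.34 -345.86]
 [ 439.75 -202.35]
 [ 637.78 -178.42]] [198.   144.59 199.48 144.5 ]
centre [ 547.19 -262.16]
yaw 6.8005366 section by tray [ 500.52 -267.72] by pin [ 500.   -267.34]
S [ 500.26 -267.53] target origin [ 500.97 -273.49]
depth block [[1088.05 1085.08 1084.07 1086.22]
 [1088.04 1083.5  1084.91 1086.06]
 [1086.43 1083.64 1087.76 1082.9 ]
 [1085.76 1081.56    0.   1083.59]] plate [[1121.92 1121.06 1126.84 1123.47]
 [1118.8  1121.52 1120.82 1123.58]
 [1121.14 1120.14 1120.21 1121.65]]
```

Tray measures 198 x 144.5 (198 x 144 given) at yaw 6.8°, and the pin agrees with it to 1 mm. The target origin is about (501, -273.5, 36). The scraper is at about (487, 342) at yaw 4.4°. Its plate measures 99 mm long against 104, so I will recheck its y position. Now I move towards it.

Request:
play_rows(
  targets=[
    {"tx": 0.16,"ty": 0.07,"spin": 0.16,"gripper": -1},
    {"tx": 0.32,"ty": 0.15,"spin": 0.32,"gripper": -1},
    {"tx": 0.48,"ty": 0.22,"spin": 0.48,"gripper": -1},
    {"tx": 0.64,"ty": 0.29,"spin": 0.64,"gripper": -1},
    {"tx": 0.8,"ty": 0.37,"spin": 0.81,"gripper": -1},
    {"tx": 0.8,"ty": 0.37,"spin": 0.81,"gripper": -1},
    {"tx": 0.8,"ty": 0.37,"spin": 0.81,"gripper": -1},
  ],
)

```text
invalid input
```

```bash
cat > go.py <<'E'
import sys,numpy as np
from bench import read_state
from scipy.spatial.transform import Rotation as Ro
# args: target TCP x y z, yaw of scraper(deg): tool y at yaw-180
s=read_state();R=Ro.from_quat(s['ee_rot']).as_matrix();p=s['position']
T=np.array([float(a) for a in sys.argv[1:4]]);yaw=float(sys.argv[4])
d=R.T@(T-p);cur=np.degrees(np.arctan2(R[1,1],R[0,1]))
sp=-(((yaw-180)-cur+180)%360-180)
print('clock',s['clock'],'pos',p.round(1),'tooly yaw',round(cur,2),'tilt',R[:,2].round(4),'w',s['gripper_width'],'F',s['contact_force'].round(1))
print('t',(d/250).round(4),'spin',round(sp/45,4))
E
python3 go.py 487 342 200 4.45
```

```text
clock 0.1 pos [138.  609.1 244.3] tooly yaw -102.77 tilt [-3.0e-04 -1.9e-03 -1.0e+00] w 85.60548152940416 F [-0.3 -0.8 -0.5]
t [1.5978 0.733  0.1789] spin 1.6173
```

Request:
play_rows(
  targets=[
    {"tx": 0.16,"ty": 0.07,"tz": 0,"spin": 0.16,"gripper": -1},
    {"tx": 0.32,"ty": 0.15,"tz": 0,"spin": 0.32,"gripper": -1},
    {"tx": 0.48,"ty": 0.22,"tz": 0,"spin": 0.48,"gripper": -1},
    {"tx": 0.64,"ty": 0.29,"tz": 0,"spin": 0.64,"gripper": -1},
    {"tx": 0.8,"ty": 0.37,"tz": 0,"spin": 0.81,"gripper": -1},
    {"tx": 0.8,"ty": 0.37,"tz": 0,"spin": 0.81,"gripper": -1},
    {"tx": 0.8,"ty": 0.37,"tz": 0,"spin": 0.81,"gripper": -1},
  ],
)

```text
clock: 0.98
position: [312.6, 475.1, 245.0]
ee_rot: [0.909, -0.416, -0.0, 0.0]
contact_force: [-0.9, 0.5, 0.9]
gripper_width: 85.3
```

```bash
python3 go.py 487 342 150 4.45
```

```text
clock 0.975 pos [312.6 475.1 245. ] tooly yaw -139.21 tilt [-3.e-04 -3.e-04 -1.e+00] w 85.27789222726815 F [-0.9  0.5  0.9]
t [ 0.8588 -0.1804  0.3801] spin 0.8076
```

Request:
play_rows(
  targets=[
    {"tx": 0.17,"ty": -0.04,"tz": 0.07,"spin": 0.16,"gripper": -1},
    {"tx": 0.34,"ty": -0.07,"tz": 0.15,"spin": 0.32,"gripper": -1},
    {"tx": 0.52,"ty": -0.11,"tz": 0.22,"spin": 0.48,"gripper": -1},
    {"tx": 0.69,"ty": -0.14,"tz": 0.3,"spin": 0.64,"gripper": -1},
    {"tx": 0.86,"ty": -0.18,"tz": 0.38,"spin": 0.81,"gripper": -1},
    {"tx": 0.86,"ty": -0.18,"tz": 0.38,"spin": 0.81,"gripper": -1},
    {"tx": 0.86,"ty": -0.18,"tz": 0.38,"spin": 0.81,"gripper": -1},
  ],
)

```text
clock: 1.85
position: [486.9, 342.7, 150.3]
ee_rot: [0.734, -0.679, 0.0, -0.0]
contact_force: [0.2, -0.4, 0.2]
gripper_width: 85.5
```

```bash
python3 go.py 487 342 36 4.45; python3 - <<'E'
from bench import *
import cv2
d=get_image('side');c=d['frame'][90:220,150:320];cv2.imwrite('pics/s1.png',cv2.resize(c,None,fx=4,fy=4)[:,:,::-1])
E
```

```text
clock 1.85 pos [486.9 342.7 150.3] tooly yaw -175.55 tilt [ 1.e-04  0.e+00 -1.e+00] w 85.45733583822522 F [ 0.2 -0.4  0.2]
t [ 2.900e-03 -3.000e-04  4.571e-01] spin -0.0
```

View pics/s1.png

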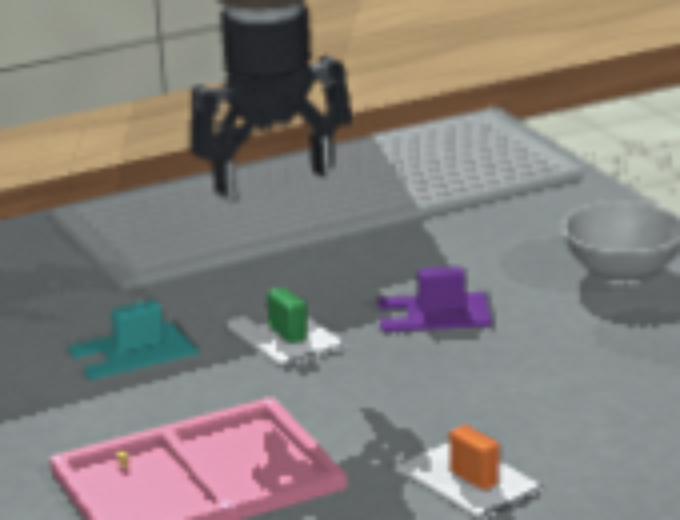

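The side view shows the gripper above the green block, with the fingers' path clear of the teal and purple look-alikes. Descending to TCP z of about 28.

Request:
play_rows(
  targets=[
    {"tx": 0,"ty": 0,"tz": 0.12,"spin": 0,"gripper": -1},
    {"tx": 0,"ty": 0,"tz": 0.24,"spin": 0,"gripper": -1},
    {"tx": 0,"ty": 0,"tz": 0.34,"spin": 0,"gripper": -1},
    {"tx": 0,"ty": 0,"tz": 0.42,"spin": 0,"gripper": -1},
    {"tx": 0,"ty": 0,"tz": 0.46,"spin": 0,"gripper": -1},
    {"tx": 0,"ty": 0,"tz": 0.49,"spin": 0,"gripper": -1},
    {"tx": 0,"ty": 0,"tz": 0.49,"spin": 0,"gripper": -1},
    {"tx": 0,"ty": 0,"tz": 0.49,"spin": 0,"gripper": -1},
  ],
)

```text
clock: 2.9
position: [487.5, 342.2, 28.6]
ee_rot: [0.733, -0.68, 0.0, -0.001]
contact_force: [-0.6, -0.6, 0.2]
gripper_width: 85.7
```

```bash
python3 go.py 487 342 28 4.45; python3 - <<'E'
from bench import *
import cv2,numpy as np
a=get_image('side')['frame'][120:200,180:280];b=get_image('top')['frame'][170:250,80:180]
cv2.imwrite('pics/s2.png',cv2.resize(np.hstack([a,b]),None,fx=4,fy=4,interpolation=0)[:,:,::-1])
E
```

```text
clock 2.9 pos [487.5 342.2  28.6] tooly yaw -175.65 tilt [ 0.0011  0.0011 -1.    ] w 85.70630804731444 F [-0.6 -0.6  0.2]
t [0.0006 0.0022 0.0023] spin -0.0022
```

View pics/s2.png

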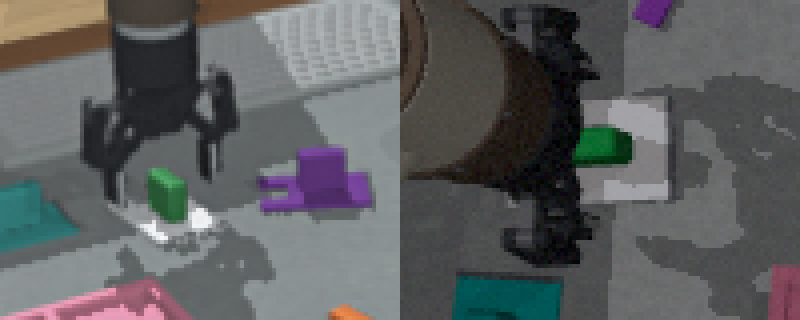

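```bash
python3 - <<'E'
from h import *
s=pickle.load(open('side0.pkl','rb'));t=pickle.load(open('top0.pkl','rb'))
print(onz(s,[(209.5,169.5),(231.7,164)],27), proj(s,[[487.5,342.2,z] for z in(0,5,27,44)]))
# block top face corners in side view, from pics crop0
print(s['frame'][158:178,212:230,1].astype(int)-s['frame'][158:178,212:230,0])
E
```

```text
[[445.36379111 353.66435288  27.        ]
 [533.00929177 351.79887447  27.        ]] [[221.95315559 174.63212021]
 [221.87332545 173.39981348]
 [221.52110731 167.94046501]
 [221.2478934  163.68024192]]
[[ 5  4  5  3  5  5  4  5  4  5  5  6  6  5  4  4  5  4]
 [ 4  4  3  5  5  4  4  3  5  5  5  5  5  5  6  5  4  4]
 [ 4  3  5  5  3  2  2  1  4  4  3  4  5  5  4  3  4  4]
 [ 4  4  4  4  3  4  5  6 17  7  1  2  3  5  4  4  5  5]
 [ 5  4  4  3  3 33 57 61 67 59 16  2  0  3  3  4  5  5]
 [ 4  5  4  3 13 58 77 82 80 81 67 30  3  1  1  4  5  4]
 [ 4  4  4  4 13 51 66 75 80 79 80 69 46 16  3  3  5  5]
 [ 4  5  4  3 13 43 50 58 70 79 81 79 77 66 24  3  3  4]
 [ 4  4  4  2  4 43 48 47 53 66 75 69 69 64 33  3  3  4]
 [ 5  4  5  3  0 41 48 45 47 51 62 58 57 56 33  1  4  4]
 [ 3  5  4  3  1 40 49 46 45 45 57 56 56 55 38  2  3  5]
 [ 4  5  4  2  2 43 48 48 46 47 57 57 55 56 36  1  3  4]
 [ 3  4  5  2  4 55 50 47 46 47 56 56 56 56 31  0  3  4]
 [ 3  3  3  2  1 28 43 48 47 46 56 56 54 56 31  0  2  4]
 [ 3  3  3  3  1  7 29 43 48 48 54 56 55 55 32  1  3  5]
 [ 3  2  3  3  2  2  4 19 40 49 54 55 56 56 30  7  2  3]
 [ 4  4  3  4  3  3  2  2 13 40 53 59 54 49 26  7  2  3]
 [ 5  4  3  3  4  3  5  2  1  7 31 41 26 16  4  3  2  2]
 [ 4  3  4  5  2  3  2  3  2  2  4  4  4  3  3  3  2  3]
 [ 5  4  4  3  4  3  4  5  4  4  2  2  2  3  3  3  5  5]]
```

The block's top in the side view lies where the estimate predicts (221, 164), within a pixel. Closing.

Request:
play_rows(
  targets=[
    {"tx": 0,"ty": 0,"tz": 0,"spin": 0,"gripper": 1},
    {"tx": 0,"ty": 0,"tz": 0,"spin": 0,"gripper": 1},
    {"tx": 0,"ty": 0,"tz": 0,"spin": 0,"gripper": 1},
    {"tx": 0,"ty": 0,"tz": 0,"spin": 0,"gripper": 1},
    {"tx": 0,"ty": 0,"tz": 0,"spin": 0,"gripper": 1},
    {"tx": 0,"ty": 0,"tz": 0,"spin": 0,"gripper": 1},
    {"tx": 0,"ty": 0,"tz": 0,"spin": 0,"gripper": 1},
    {"tx": 0,"ty": 0,"tz": 0,"spin": 0,"gripper": 1},
  ],
)

```text
clock: 4.0
position: [487.5, 342.0, 28.1]
ee_rot: [0.733, -0.68, 0.0, -0.0]
contact_force: [0.2, 0.6, 2.7]
gripper_width: 19.2
```

```bash
python3 go.py 487 342 28 4.45
```

```text
clock 4.0 pos [487.5 342.   28.1] tooly yaw -175.65 tilt [ 7.e-04  6.e-04 -1.e+00] w 19.24918433558898 F [0.2 0.6 2.7]
t [-0.0001  0.0019  0.0005] spin -0.0023
```

Gripped at a width of 19.2 mm. Lifting straight up.

Request:
play_rows(
  targets=[
    {"tx": 0,"ty": 0,"tz": -0.05,"spin": 0,"gripper": 1},
    {"tx": 0,"ty": 0,"tz": -0.15,"spin": 0,"gripper": 1},
    {"tx": 0,"ty": 0,"tz": -0.27,"spin": 0,"gripper": 1},
    {"tx": 0,"ty": 0,"tz": -0.39,"spin": 0,"gripper": 1},
    {"tx": 0,"ty": 0,"tz": -0.48,"spin": 0,"gripper": 1},
    {"tx": 0,"ty": 0,"tz": -0.52,"spin": 0,"gripper": 1},
    {"tx": 0,"ty": 0,"tz": -0.52,"spin": 0,"gripper": 1},
  ],
)

```text
clock: 4.88
position: [487.0, 341.6, 158.0]
ee_rot: [0.733, -0.68, -0.0, -0.0]
contact_force: [-0.6, 0.4, -1.7]
gripper_width: 18.9
```

```bash
python3 go.py 501 -273.5 158 6.8; python3 - <<'E'
from bench import *
import cv2,numpy as np,pickle
a=get_image('side');pickle.dump(a,open('s3.pkl','wb'));a=a['frame'][80:180,170:300];b=get_image('top');pickle.dump(b,open('t3.pkl','wb'));b=b['frame'][160:260,50:180]
cv2.imwrite('pics/s3.png',cv2.resize(np.hstack([a,b]),None,fx=3,fy=3,interpolation=0)[:,:,::-1])
E
```

```text
clock 4.875 pos [487.  341.6 158. ] tooly yaw -175.68 tilt [-1.e-04  5.e-04 -1.e+00] w 18.937581530803737 F [-0.6  0.4 -1.7]
t [ 2.4577e+00  1.2920e-01 -1.1000e-03] spin -0.0552
```

View pics/s3.png

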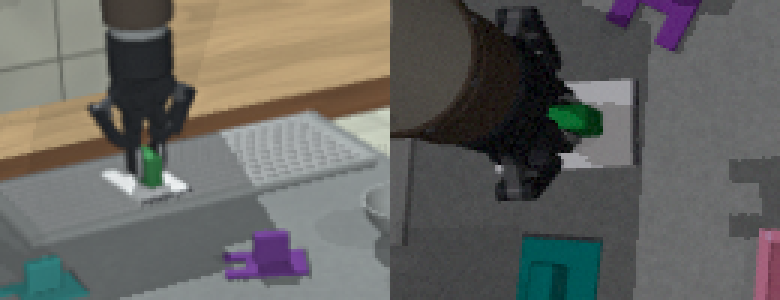

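Lifted and level, with the notch end away from the camera in the side view. Carrying it to the tray.

Request:
play_rows(
  targets=[
    {"tx": 0.08,"ty": 0.01,"tz": 0,"spin": 0,"gripper": 1},
    {"tx": 0.24,"ty": 0.02,"tz": 0,"spin": -0.01,"gripper": 1},
    {"tx": 0.42,"ty": 0.03,"tz": 0,"spin": -0.02,"gripper": 1},
    {"tx": 0.6,"ty": 0.04,"tz": 0,"spin": -0.03,"gripper": 1},
    {"tx": 0.78,"ty": 0.05,"tz": 0,"spin": -0.04,"gripper": 1},
    {"tx": 0.96,"ty": 0.06,"tz": 0,"spin": -0.05,"gripper": 1},
  ],
)

```text
clock: 5.72
position: [489.3, 98.8, 157.1]
ee_rot: [0.747, -0.665, -0.0, 0.001]
contact_force: [0.5, -0.6, -1.9]
gripper_width: 19.3
```

Request:
play_rows(
  targets=[
    {"tx": 0.18,"ty": 0.01,"tz": 0,"spin": 0,"gripper": 1},
    {"tx": 0.36,"ty": 0.02,"tz": 0,"spin": 0,"gripper": 1},
    {"tx": 0.54,"ty": 0.03,"tz": 0,"spin": 0,"gripper": 1},
    {"tx": 0.72,"ty": 0.04,"tz": 0,"spin": 0,"gripper": 1},
    {"tx": 0.84,"ty": 0.05,"tz": 0,"spin": 0,"gripper": 1},
    {"tx": 0.9,"ty": 0.05,"tz": 0,"spin": 0,"gripper": 1},
    {"tx": 0.9,"ty": 0.05,"tz": 0,"spin": 0,"gripper": 1},
  ],
)

```text
clock: 6.6
position: [503.1, -124.5, 157.2]
ee_rot: [0.746, -0.666, -0.001, 0.0]
contact_force: [0.6, -0.6, -2.5]
gripper_width: 18.9
```

```bash
python3 go.py 501 -273.5 88 6.8
```

```text
clock 6.6 pos [ 503.1 -124.5  157.2] tooly yaw -173.53 tilt [-1.3e-03  1.0e-04 -1.0e+00] w 18.903421621813045 F [ 0.6 -0.6 -2.5]
t [0.5912 0.0752 0.2769] spin -0.0072
```

Request:
play_rows(
  targets=[
    {"tx": 0.14,"ty": 0.02,"tz": 0.06,"spin": 0,"gripper": 1},
    {"tx": 0.28,"ty": 0.04,"tz": 0.12,"spin": 0,"gripper": 1},
    {"tx": 0.42,"ty": 0.06,"tz": 0.2,"spin": 0,"gripper": 1},
    {"tx": 0.54,"ty": 0.07,"tz": 0.26,"spin": -0.01,"gripper": 1},
    {"tx": 0.59,"ty": 0.075,"tz": 0.28,"spin": -0.01,"gripper": 1},
    {"tx": 0.59,"ty": 0.075,"tz": 0.28,"spin": -0.01,"gripper": 1},
    {"tx": 0.59,"ty": 0.075,"tz": 0.28,"spin": -0.01,"gripper": 1},
  ],
)

```text
clock: 7.48
position: [502.5, -271.4, 88.4]
ee_rot: [0.75, -0.662, 0.0, -0.0]
contact_force: [0.2, -0.5, -0.7]
gripper_width: 19.1
```

```bash
python3 go.py 501 -273.5 34 6.8; python3 - <<'E'
from bench import *
import cv2,numpy as np,pickle
a=get_image('side');pickle.dump(a,open('s4.pkl','wb'));a=a['frame'][190:290,275:405];b=get_image('top');pickle.dump(b,open('t4.pkl','wb'));b=b['frame'][140:240,310:440]
cv2.imwrite('pics/s4.png',cv2.resize(np.vstack([a,b]),None,fx=3,fy=3,interpolation=0)[:,:,::-1])
E
```

```text
clock 7.475 pos [ 502.5 -271.4   88.4] tooly yaw -172.89 tilt [ 9.e-04 -1.e-04 -1.e+00] w 19.128394009088034 F [ 0.2 -0.5 -0.7]
t [0.0076 0.0072 0.2177] spin 0.0068
```

View pics/s4.png

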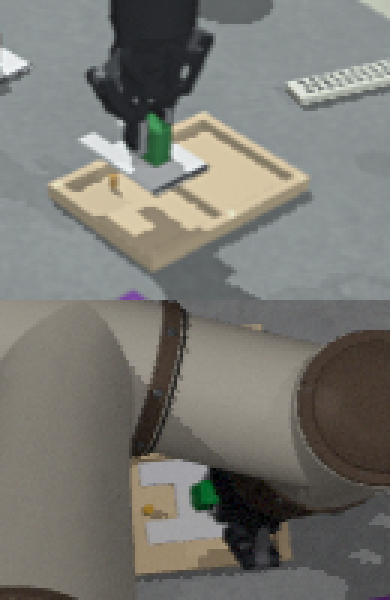

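```bash
python3 - <<'E'
from h import *
np.set_printoptions(precision=1,suppress=True)
t=pickle.load(open('t4.pkl','rb'));s=pickle.load(open('s4.pkl','rb'))
h=cv2.cvtColor(t['frame'],cv2.COLOR_RGB2HSV).astype(int)
m=((h[...,1]<30)&(h[...,2]>110)).astype(np.uint8)
for y in range(188,228):print(y,''.join('#' if v else '.' for v in m[y,350:400]))
th=np.radians(7.1);R=np.array([[np.cos(th),-np.sin(th)],[np.sin(th),np.cos(th)]])
L=lambda p:(onz(t,p,65.3)[:,:2]-[502.5,-271.4])@R
print(L([(358,194),(358,220),(362,202),(362,214),(368.5,208)]))
E
```

```text
188 .............................#...####.####.#.#####
189 ...............................##.#######.######.#
190 ................................##..#.##.#.#.#####
191 .......................................#####..####
192 ..........................................#.#####.
193 ...............######............................#
194 .......###################........................
195 ......#######################.....................
196 ......#######################.....................
197 ......#######################.....................
198 ......######################......................
199 .......#####################......................
200 .......###################........................
201 .......#######....######..........................
202 ..................#####...........................
203 ..................#####...........................
204 ..................#####...........................
205 ..................#####...........................
206 ...................####...........................
207 ...................####...........................

[... 475 characters left out ...]
###................
217 .........#########################................
218 .........#########################................
219 .........####################.#...................
220 .........##########...............................
221 ..................................................
222 ..................................................
223 ..................................................
224 ..................................................
225 ..................................................
226 ..................................................
227 ..................................................
[[ 29.8  52.3]
 [-31.3  59.8]
 [ 10.   45.3]
 [-18.2  48.7]
 [ -5.6  31.8]]
```

```bash
python3 - <<'E'
from h import *
np.set_printoptions(precision=1,suppress=True)
t=pickle.load(open('t4.pkl','rb'))
th=np.radians(7.1);R=np.array([[np.cos(th),-np.sin(th)],[np.sin(th),np.cos(th)]])
L=lambda p:(onz(t,p,65.3)[:,:2]-[502.5,-271.4])@R
print(L([(357.5,193.5),(360,220.5),(360,201.3),(360,213.6),(355.5,197),(358.4,217),(367.6,204),(368.5,210)]))
E
```

```text
[[ 31.1  53.3]
 [-32.9  55.3]
 [ 12.1  49.7]
 [-16.8  53.3]
 [ 23.3  59. ]
 [-24.4  58. ]
 [  4.   32.8]
 [-10.3  32.4]]
```

The plate in hand lies within about 1.5 mm of nominal, relative to the TCP. It needs 2.5 mm along tool +x and then about 54 mm down. I'll do most of the descent and then creep.

Request:
play_rows(
  targets=[
    {"tx": 0.01,"ty": 0,"tz": 0.03,"spin": 0.005,"gripper": 1},
    {"tx": 0.01,"ty": 0,"tz": 0.07,"spin": 0.005,"gripper": 1},
    {"tx": 0.01,"ty": 0,"tz": 0.11,"spin": 0.005,"gripper": 1},
    {"tx": 0.01,"ty": 0,"tz": 0.14,"spin": 0.005,"gripper": 1},
    {"tx": 0.01,"ty": 0,"tz": 0.165,"spin": 0.005,"gripper": 1},
    {"tx": 0.01,"ty": 0,"tz": 0.18,"spin": 0.005,"gripper": 1},
    {"tx": 0.01,"ty": 0,"tz": 0.19,"spin": 0.005,"gripper": 1},
    {"tx": 0.01,"ty": 0,"tz": 0.198,"spin": 0.005,"gripper": 1},
    {"tx": 0.01,"ty": 0,"tz": 0.204,"spin": 0.005,"gripper": 1},
    {"tx": 0.01,"ty": 0,"tz": 0.204,"spin": 0.005,"gripper": 1},
  ],
)

```text
clock: 8.82
position: [502.4, -274.8, 36.8]
ee_rot: [0.748, -0.664, 0.0, -0.0]
contact_force: [0.7, -0.0, -2.0]
gripper_width: 18.8
```

```bash
python3 go.py 502.1 -274 34.1 6.8; python3 - <<'E'
from bench import *
import cv2,numpy as np,pickle
a=get_image('side')['frame'][190:290,275:405];b=get_image('top')['frame'][140:240,310:440]
cv2.imwrite('pics/s5.png',cv2.resize(np.vstack([a,b]),None,fx=3,fy=3,interpolation=0)[:,:,::-1])
E
```

```text
clock 8.825 pos [ 502.4 -274.8   36.8] tooly yaw -173.19 tilt [ 1.e-04 -0.e+00 -1.e+00] w 18.819283969283312 F [ 0.7 -0.  -2. ]
t [-0.0034  0.0007  0.011 ] spin 0.0002
```

View pics/s5.png

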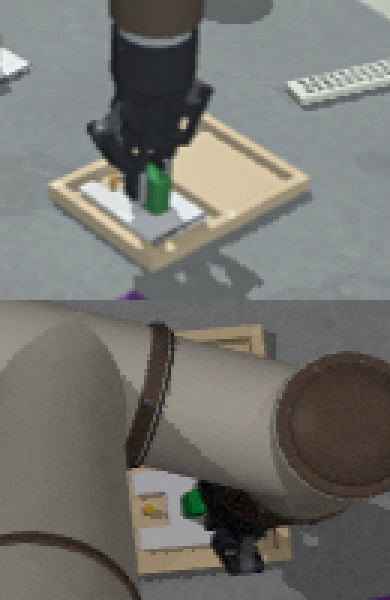

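Inside the pocket, with the pin in the notch at about (360,210) in the top image. Creeping the last 2–3 mm.

Request:
play_rows(
  targets=[
    {"tx": 0,"ty": 0,"tz": 0.003,"spin": 0,"gripper": 1},
    {"tx": 0,"ty": 0,"tz": 0.006,"spin": 0,"gripper": 1},
    {"tx": 0,"ty": 0,"tz": 0.009,"spin": 0,"gripper": 1},
    {"tx": 0,"ty": 0,"tz": 0.009,"spin": 0,"gripper": 1},
  ],
)

```text
clock: 9.43
position: [502.3, -274.8, 34.5]
ee_rot: [0.748, -0.664, -0.0, 0.0]
contact_force: [0.6, 1.1, -1.1]
gripper_width: 19.0
```

```bash
python3 go.py 502.1 -274 34.1 6.8
```

```text
clock 9.425 pos [ 502.3 -274.8   34.5] tooly yaw -173.19 tilt [-1.e-04  1.e-04 -1.e+00] w 18.953086589840975 F [ 0.6  1.1 -1.1]
t [-0.0032  0.0005  0.0015] spin 0.0002
```

Request:
play_rows(
  targets=[
    {"tx": 0,"ty": 0,"tz": 0.002,"spin": 0,"gripper": 1},
    {"tx": 0,"ty": 0,"tz": 0.004,"spin": 0,"gripper": 1},
    {"tx": 0,"ty": 0,"tz": 0.004,"spin": 0,"gripper": 1},
  ],
)

```text
clock: 9.8
position: [502.4, -274.8, 34.1]
ee_rot: [0.748, -0.664, 0.0, 0.0]
contact_force: [-2.1, 0.7, 3.7]
gripper_width: 19.3
```

Contact felt: the vertical force rose about 5 N. Releasing and retreating straight up.

Request:
play_rows(
  targets=[
    {"tx": 0,"ty": 0,"tz": 0,"spin": 0,"gripper": 0},
    {"tx": 0,"ty": 0,"tz": 0,"spin": 0,"gripper": 0},
    {"tx": 0,"ty": 0,"tz": 0,"spin": 0,"gripper": 0},
    {"tx": 0,"ty": 0,"tz": 0,"spin": 0,"gripper": 0},
    {"tx": 0,"ty": 0,"tz": 0,"spin": 0,"gripper": 0},
    {"tx": 0,"ty": 0,"tz": -0.05,"spin": 0,"gripper": 0},
    {"tx": 0,"ty": 0,"tz": -0.15,"spin": 0,"gripper": 0},
    {"tx": 0,"ty": 0,"tz": -0.3,"spin": 0,"gripper": 0},
    {"tx": 0,"ty": 0,"tz": -0.5,"spin": 0,"gripper": 0},
    {"tx": 0,"ty": 0,"tz": -0.6,"spin": 0,"gripper": 0},
    {"tx": 0,"ty": 0,"tz": -0.6,"spin": 0,"gripper": 0},
  ],
)

```text
clock: 11.18
position: [503.7, -275.2, 187.0]
ee_rot: [0.748, -0.664, 0.003, -0.001]
contact_force: [-0.6, 0.4, -0.5]
gripper_width: 42.6
```

Request:
play_rows(
  targets=[
    {"tx": -0.2,"ty": 0,"tz": 0,"spin": 0,"gripper": 0},
    {"tx": -0.4,"ty": 0,"tz": 0,"spin": 0,"gripper": 0},
    {"tx": -0.6,"ty": 0,"tz": 0,"spin": 0,"gripper": 0},
    {"tx": -0.8,"ty": 0,"tz": 0,"spin": 0,"gripper": 0},
    {"tx": -1,"ty": 0,"tz": 0,"spin": 0,"gripper": 0},
    {"tx": -1,"ty": 0,"tz": 0,"spin": 0,"gripper": 0},
    {"tx": -1,"ty": 0,"tz": 0,"spin": 0,"gripper": 0},
  ],
)

```text
clock: 12.05
position: [472.3, -26.7, 183.0]
ee_rot: [0.748, -0.664, -0.0, 0.001]
contact_force: [-0.7, -0.5, -0.1]
gripper_width: 42.6
```

```bash
python3 go.py 502.1 -274 34.1 6.8; python3 - <<'E'
from bench import *
import cv2,numpy as np,pickle
a=get_image('side')['frame'][190:290,275:405];b=get_image('top')
pickle.dump(b,open('t6.pkl','wb'));cv2.imwrite('pics/t6.png',b['frame'][:,:,::-1])
b=b['frame'][140:240,310:440]
cv2.imwrite('pics/s6.png',cv2.resize(np.vstack([a,b]),None,fx=3,fy=3,interpolation=0)[:,:,::-1])
E
```

```text
clock 12.05 pos [472.3 -26.7 183. ] tooly yaw -173.16 tilt [-1.3e-03 -3.0e-04 -1.0e+00] w 42.59838743986752 F [-0.7 -0.5 -0.1]
t [ 0.9964 -0.0015  0.5958] spin 0.0008
```

View pics/s6.png

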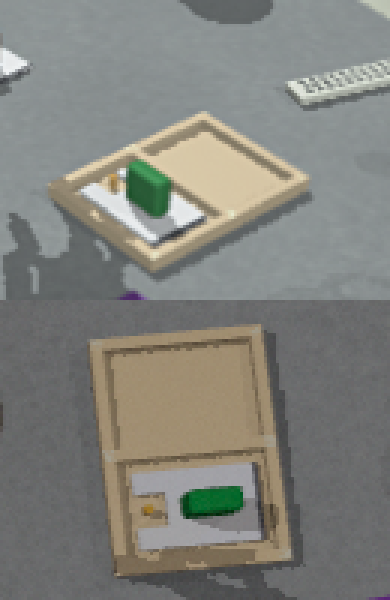

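View pics/t6.png

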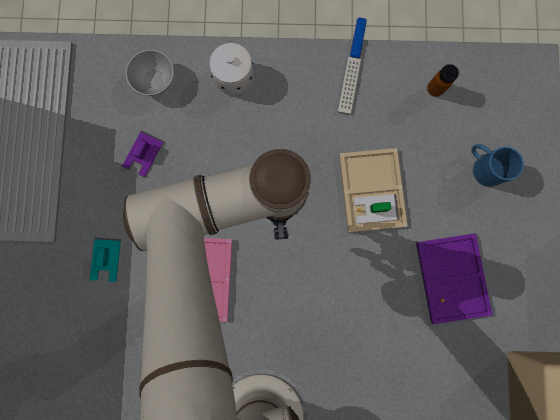

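The scraper lies flat in the pin pocket. The pin shows in the notch at (360,210), with a margin on all sides, and the robot is clear. Handing in.

```bash
python3 -c "
from bench import *
print(job_done())"
```

```text
the job is handed in; nothing more can be done
None
```

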